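# Screw the elbow spout into the clamped oil dispenser

### The job

Take the steel elbow spout from the bamboo board, start its thread in the mouth of the empty oil dispenser held in the wooden clamp, and screw it clockwise until you feel the seal bite. From there turn it one eighth of a turn (45 degrees) more and stop, so that it ends snug, neither loose nor overtightened, with the spout on the dispenser's front side (started with the spout to the right, it ends so), and let go. Work gently, do not force the thread, and leave the tray, salt shaker and bento box where they are.

Things in the scene. Friction and masses are not known exactly. Their poses are not given: they have to be found in the camera images.
- spout: Loose steel elbow spout (male fitting), about 0.12 kg, standing upright on its plug on the board. Origin: centre of the plug's underside; z up the plug's axis, x the way the spout arm points. Plug 34 mm diameter, 0 to 36 mm high, foot tapered to 29 mm over the lowest 5 mm; hub 42 mm diameter, 36 to 56 mm high; spout arm 12 mm thick leaves the hub to +x at 46 mm height, bent down at its end.
- wing (a point): Centre of the flat upright grip wing on the hub, 73 mm above the spout's origin, axes as the spout's. The wing is 44 mm long (x), 12 mm thick (y: pinch it across this) and reaches from 55 to 91 mm above the origin.
- lugs (a point): Point on the plug's axis 14 mm above the spout's origin, level with the two thread lugs: round pins, 6 mm diameter, sticking out of the plug at the spout's +y and -y, their ends 23 mm from the axis.
- spout_tip (a point): End of the spout arm, in the spout's frame at x 60 mm, y 0, z 32 mm.
- dispenser: Fixed steel oil dispenser, a can of 72 mm diameter held between wooden clamp jaws on a 130 x 190 mm wooden base. Origin: centre of the base's underside, on the can's axis; z up, -x is its front (roughly towards the robot), -y its right as the robot sees it. More than 60 N between spout and dispenser damages the thread.
- mouth (a point): Centre of the dispenser's mouth at rim height, 105 mm above its origin, axes as the dispenser's. The mouth opens straight up; bore 51 mm.
- ring (a point): Centre of the flat top of the threaded ring (female fitting) in the mouth, 102 mm above the dispenser's origin; hole 37 mm. Two opposite notches, 32 degrees wide, let the lugs through. They lie about the dispenser's -x and +x, but turned from there by up to 0.95 rad clockwise or 0.7 rad anticlockwise (from above), fixed in a run; no reading shows it. With lugs on the ring's top the spout's origin is 91 mm above the dispenser's.
- seal_top (a point): Centre of the rubber seal's top, 78.7 mm above the dispenser's origin. With lugs over the notches the plug drops freely 12 mm until its foot rests here. The seal is sprung: it gives way only above about 8 N, then 1 N per mm. Crushed when the spout's origin is less than 70.7 mm above the dispenser's.
- thread (a point): Start of the thread, 97 mm above the dispenser's origin. Turned clockwise from above the lugs run free; some 28 degrees past a notch's middle (plug set lightly on the seal) they bite: the thread pulls the spout down, torque rises from nothing to 0.1 N m or more. From there it sinks 0.1 mm per degree, to about 74.3 mm over the dispenser's origin at 45 degrees. Friction holds it when let go. Anticlockwise the lugs meet a wall.
- board: Fixed bamboo cutting board, 240 x 200 x 18 mm; origin at the centre of its underside.
- tray: Loose white ceramic condiment tray with three compartments, 70 x 140 x 22 mm, in front of the dispenser; origin at the centre of its underside. Leave it alone.
- salt: Loose glass salt shaker with steel screw cap, 42 mm diameter, 85 mm high; origin at the centre of its underside. Leave it alone.
- bento: Loose stainless steel bento box with clip-on lid, 114 x 178 x 55 mm; origin at the centre of its underside. Leave it alone.

How it is judged (in metres and radians):
On the way, in this order (a step that is already met when the one before it is completed fails the run):
1. the spout is lifted clear of the board (height (world z) of spout above 0.05 m), for 0.1 s.
2. its lugs have dropped through the notches: the plug is in the mouth, within 4 mm of centre, its origin less than 83 mm above the dispenser's (horizontal distance between spout and dispenser below 0.004 m and z of spout in the frame of dispenser below 0.083 m), for 0.1 s.
At the end, for the whole second after the job is handed in: The spout is screwed about 45 degrees (20 to 70) past the bite of the seal: released and at rest, its origin 72.0 to 76.7 mm above the dispenser's origin, within 4 mm of its axis, less than 0.12 rad from upright, and the spout's tip on the front (-x) side of the dispenser (horizontal distance between spout and dispenser below 0.004 m and z of spout in the frame of dispenser between 0.072 and 0.0767 m and angle between spout's own z axis and vertical below 0.12 rad and x of spout_tip in the frame of dispenser below 0 m and linear speed of spout below 0.02 m/s); the robot touches nothing.
It fails at once if the spout is overtightened or pushed down until the seal is crushed (origin less than 70.7 mm above the dispenser's in the mouth) (horizontal distance between spout and dispenser below 0.012 m and z of spout in the frame of dispenser below 0.0707 m).
It fails at once if the spout is forced against the dispenser with more than 60 N (contact force between spout and dispenser above 60 N).
It fails at once if the tray is moved more than 15 mm (distance of tray from where it was at the start of the episode above 0.015 m).
It fails at once if the salt shaker is moved more than 15 mm (distance of salt from where it was at the start of the episode above 0.015 m).
It fails at once if the bento box is moved more than 15 mm (distance of bento from where it was at the start of the episode above 0.015 m).
It also fails if it takes over 72 s, if anything falls off the work surface, if the arm or the gripper's body presses on something with over 40 N, if the wrist force passes 120 N, or if a joint passes its speed limit or range.

### The arm

A 7-joint arm with a two-finger parallel gripper is mounted at the origin on the work surface. World frame = base frame: x ahead of the robot, y to its left, z up, the work surface at z = 0. Lengths are in mm, angles in rad, forces in N, time in s.
With the tool pointing down it reaches from about 400 to 900 mm from the base axis. Payload 5.5 kg.
Tool frame: the origin (TCP) lies on the centre line of the jaws, within the pads' length; the fingertips stand 17 mm ahead of it and the grasp point (between the pads) lies 2 mm behind it; y points along the fingers, z is the direction in which the jaws open and shut, and the axes are right-handed (so a half turn about y gives the same grasp; the last joint's range is limited). The gripper opens to 92 mm and grips with 3 to 60 N. Pads are 19 mm wide; open, the fingers measure 130 mm over their backs; the gripper's body (75 mm by 190 mm) begins 47 mm behind the grasp point.
Start: joints at [1.579, 0.501, -0.427, 1.55, 0.221, 1.138, -0.21], TCP at [163.868, -629.005, 222.129] pointing down, gripper open.
Joint ranges: [-2.88, 2.88], [-0.31, 2.03], [-1.54, 1.56], [0.2, 2.42], [-1.41, 4.55], [0.19, 2.02], [-2.57, 2.57]. Speed limits (rad/s): [2.57, 2.57, 3.14, 3.14, 3.14, 3.14, 3.14].

### API

Orientations are given as a rotation vector (axis times angle).
In Python, from cell import ctrl gives the robot as it stands. The module is installed in compiled form; this text tells all that it offers.
- The arm moves only by the tool arm_command, never from a script. Its argument "targets" is a list that holds one entry, the list of rows, each a list of 7 numbers: the gripper command: -1 is fully open, 1 is shut, values between are in proportion, then the shift along the tool's x, y, z in m, then the turn, a rotation vector about the tool's x, y, z in degrees. In form: [[[gripper, tx, ty, tz, rx, ry, rz], ...]]. A call has 1 to 10 rows; each row is the pose to reach, as a shift and turn from the pose commanded when the call began, along the tool's axes at that moment; what a row does not reach only later rows make up. A row lasts 1/10 s, in which the tool goes at most 50 mm and 8.59 degrees, less where a joint would pass 70% of its speed; a pose out of reach is approached as far as the arm can. A call with a gripper value outside its range is refused whole. The fingers move at their own pace and stop on an object; "squeeze" is the grip in N (left out, the last holds). Time passes only in rows, so rows that repeat a pose let the fingers close. It gives the time, the measured TCP pose, the force and the opening at its end, in the units of the state.
- ctrl.read_state(): the state, without advancing time (a new reading comes with each control period).
- ctrl.get_image(name): name is "scene" or "top"; returns a dict with "color" (400x640x3 uint8, red, green, blue), "depth" (400x640 float32, mm along the optical axis (not along the pixel's ray), 0 where there is no reading), "fx", "fy", "cx", "cy" (pixels), "R" (3x3) and "t" (3): a world point X has camera coordinates R X + t. Camera axes: x right, y down, z forward; pixel columns grow to the right and rows downward; lengths in mm; the calibration is good to about 2 mm. A picture is of the moment at which its call begins.
- ctrl.finish_job(): hands the job in, once; it reports no verdict.
The state is a dict: "time_s": time; "joint_positions": joint angles; "qvel": joint speeds; "joint_efforts": joint torques, N m; "tool_pos": TCP position; "tool_rot": TCP orientation; "contact_force": force on the tool from outside, world axes, zero at the start; "torque": the same for the moment, N m; "opening": finger opening in mm.
Only numpy, scipy, OpenCV 4.12 (cv2) and the standard library are available. Lean on these libraries where they do the work, as an engineer would, in place of code of your own. Each camera call takes 0.05 s, during which the arm holds its last target. There are 200 camera calls.

## Working session

There is one attempt and no reset: what is moved stays moved. The work goes in short steps, Python scripts to look and compute and a tool call to move; the robot and the scene stay as the last step left them, time stands still between calls to the robot, and variables do not carry over. Pictures are saved under pics/ and viewed, about 8 in all and at most 12, crops included, and the job is handed in when it is done.

Besides the shell and the picture viewer there is one more tool, called after "Call:" as name([rows], argument=value, ...), one row to a line, values as JSON. arm_command: Moves the arm, as the interface text tells. Its arguments: {"type":"object","properties":{"targets":{"type":"array","items":{"type":"array","items":{"type":"array","items":{"type":"number"}}}},"squeeze":{"type":"number"}},"required":["targets"]}

```bash
mkdir -p pics; cat > h.py <<'E'
import numpy as np, cv2
from scipy.spatial.transform import Rotation as Ro
from cell import ctrl
def pts(im):
    d=im["depth"];v,u=np.mgrid[0:d.shape[0],0:d.shape[1]]
    c=np.stack([(u-im["cx"])/im["fx"]*d,(v-im["cy"])/im["fy"]*d,d],-1)
    return (c-np.array(im["t"]))@np.array(im["R"])   # R^T (c-t)
def st():
    s=ctrl.read_state();print({k:np.round(s[k],3).tolist() for k in("time_s","tool_pos","tool_rot","contact_force","torque","opening","joint_positions")});return s
E
python3 - <<'E'
from h import *
s=st();print(Ro.from_rotvec(s["tool_rot"]).as_matrix().round(3))
for n in("scene","top"):
    im=ctrl.get_image(n);np.save(f"pics/{n}_d.npy",pts(im));cv2.imwrite(f"pics/{n}0.png",im["color"][...,::-1])
    print(n,im["fx"],im["cx"],im["cy"],np.round(im["R"],3).tolist(),np.round(im["t"]))
    P=pts(im);print((im["depth"]>0).mean())
E
```

```text
{'time_s': 0.0, 'tool_pos': [163.543, -628.355, 221.076], 'tool_rot': [-0.267, 2.088, -2.084], 'contact_force': [-0.668, 0.093, -0.745], 'torque': [-0.036, -0.022, -0.023], 'opening': 92.014, 'joint_positions': [1.579, 0.502, -0.427, 1.551, 0.221, 1.138, -0.21]}
[[-0.968 -0.     0.252]
 [-0.252  0.002 -0.968]
 [-0.    -1.    -0.002]]
scene 401.373809712555 321.8950311093628 192.61244553536577 [[0.654, 0.756, -0.018], [0.402, -0.368, -0.838], [-0.641, 0.541, -0.545]] [-448. -149. 1270.]
0.99603125
top 415.1415381650883 317.53794014020906 193.7801771463411 [[-0.006, -1.0, -0.005], [-0.997, 0.007, -0.075], [0.075, 0.004, -0.997]] [ 56. 601. 986.]
0.995953125
```

```bash
python3 -c "
import cv2,numpy as np
a=cv2.imread('pics/top0.png');b=cv2.imread('pics/scene0.png');cv2.imwrite('pics/both.png',cv2.resize(np.vstack([a,b]),(480,600)))"
```

```text
(no output)
```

View pics/top0.png

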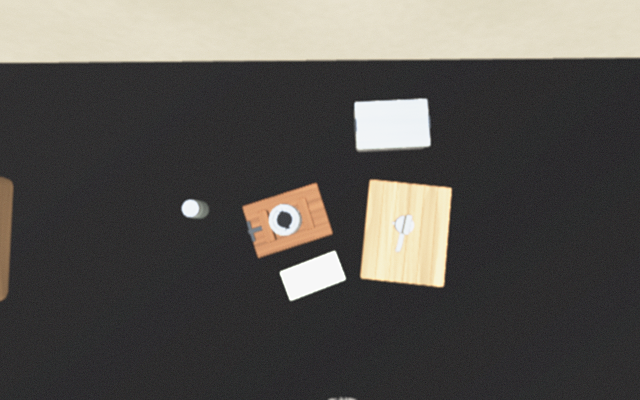

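View pics/scene0.png

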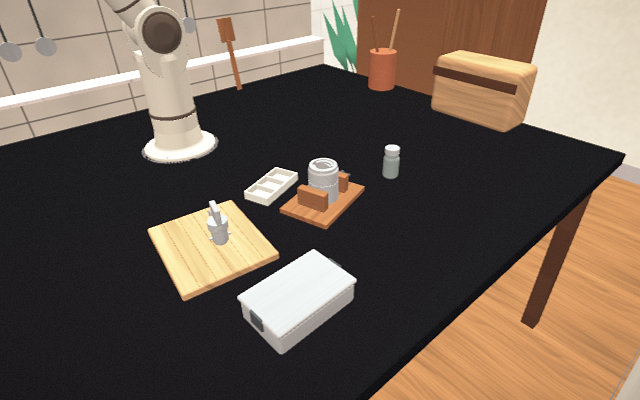

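Top view: spout hub at about (404,225) with its arm pointing to (399,248) (toward the robot), and dispenser mouth at (285,220) on its tilted base. The tray is at (313,275), salt at (195,209), bento at (392,125). Next I measure from depth.

```bash
python3 - <<'E'
from h import *
np.set_printoptions(suppress=True,precision=1)
T=np.load("pics/top_d.npy");S=np.load("pics/scene_d.npy")
def box(P,xy0,r,zl,zh):
    Q=P.reshape(-1,3);m=(np.hypot(Q[:,0]-xy0[0],Q[:,1]-xy0[1])<r)&(Q[:,2]>zl)&(Q[:,2]<zh);return Q[m]
def rect(Q):
    r=cv2.minAreaRect(Q[:,:2].astype(np.float32));return r,len(Q),Q[:,2].mean()
sp=T[225,404];di=T[210,285]
print(sp,di,T[220,298],T[275,313],T[125,392])
for n,P in(("top",T),("scene",S)):
    print(n)
    b=box(P,sp[:2],60,22,140);print("spout",len(b),b[:,2].max(),"zs",np.histogram(b[:,2],bins=range(20,130,10)))
    w=b[b[:,2]>80];print("wing",rect(w),w.mean(0));print(w[:25] if n=="top" else "")
    h=b[(b[:,2]>22)&(b[:,2]<78)];print("hub+arm",rect(h))
    d=box(P,di[:2],60,92,125);print("rim",rect(d),d[:,2].max());print(cv2.minEnclosingCircle(d[:,:2].astype(np.float32)))
    # algebraic fit of circle to rim
    e=d[(d[:,2]>100)]; print("rim pts mean",e.mean(0),len(e))
    base=box(P,di[:2],125,12,35);print("base",rect(base),np.median(base[:,2]))
    bo=box(P,sp[:2],170,10,22);print("board",rect(bo),np.median(bo[:,2]))
E
python3 - <<'E'
import cv2
import numpy as np
a=cv2.imread('pics/top0.png');b=cv2.imread('pics/scene0.png')
f=lambda i,x,y,w,h:cv2.resize(i[y:y+h,x:x+w],(400,300),interpolation=cv2.INTER_CUBIC)
cv2.imwrite('pics/crop.png',np.vstack([np.hstack([f(a,364,195,80,60),f(a,240,185,100,75)]),np.hstack([f(b,180,195,80,60),f(b,280,150,100,75)])]))
E
```

```text
[ 524.5 -139.1  103.9] [559.5 125.2 101.8] [537.   96.  105.9] [404.   65.1   2.9] [ 761.9 -125.7   54.8]
top
spout 425 112.89994341815274 zs (array([ 24,  10,   0,  11,  88, 144,  15,  15,  92,  26]), array([ 20,  30,  40,  50,  60,  70,  80,  90, 100, 110, 120]))
wing (((527.109130859375, -145.5300750732422), (13.11014175415039, 43.42209243774414), 78.94795227050781), 148, np.float64(104.51609192512572)) [ 526.6 -143.8  104.5]
[[ 548.8 -147.9  106.8]
 [ 547.  -145.    88.3]
 [ 546.7 -144.3  102.5]
 [ 546.6 -146.2  104.2]
 [ 546.5 -147.4  109. ]
 [ 546.5 -150.   107.3]
 [ 546.5 -152.1  107.8]
 [ 546.5 -154.4  107.3]
 [ 544.7 -143.9   93.4]
 [ 544.4 -144.   104. ]
 [ 544.3 -145.1  109.2]
 [ 544.3 -147.7  107.4]
 [ 544.2 -149.1  111.2]
 [ 544.2 -151.   112.7]
 [ 544.2 -153.5  111.1]
 [ 542.6 -143.8   82.8]
 [ 542.3 -143.1   97.1]
 [ 542.2 -143.7  104.9]
 [ 542.1 -145.   109.3]
 [ 542.1 -147.8  106.7]
 [ 542.1 -149.5  109. ]
 [ 542.  -151.5  110.1]
 [ 542.1 -154.2  107.8]
 [ 540.3 -142.9   86.8]
 [ 540.1 -142.3  100.8]]
hub+arm (((528.181884765625, -136.7479248046875), (111.04656982421
[... 1028 characters left out ...]
25, -149.2147216796875), (76.62751770019531, 42.25242233276367), 12.5545072555542), 492, np.float64(55.31414209169788))
rim (((543.71875, 125.92781066894531), (66.67864990234375, 66.843994140625), 11.437430381774902), 411, np.float64(100.59360595290038)) 107.39650631636715
((543.2587890625, 126.75004577636719), 35.329402923583984)
rim pts mean [542.8 127.3 103.5] 250
base (((541.4010009765625, 128.00244140625), (131.45529174804688, 191.5462188720703), 17.612525939941406), 1439, np.float64(16.822584962314654)) 14.536735063514053
board (((514.9094848632812, -114.82611083984375), (293.0554504394531, 241.89820861816406), 83.51807403564453), 6712, np.float64(17.958638409661113)) 18.17191180397966
```

View pics/crop.png

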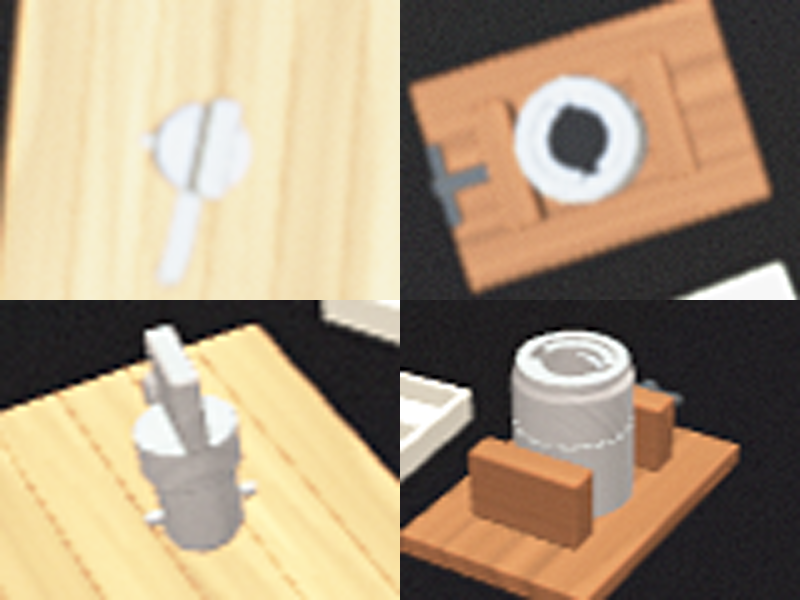

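The crop shows the wing running along the arm line, lugs at the plug's sides, and a dark ring hole with small bulges upper-left (568,105) and lower-right (590,172), which may be the notches. I'll quantify those bulges and plan the approach.

```bash
cat >> h.py <<'E'
def plan(xyz,zyaw,p=None,R=None):
    """shift (m) & turn (deg) along tool axes to get TCP at xyz with tool z at world yaw zyaw deg, y down"""
    s=ctrl.read_state();p=np.array(s["tool_pos"]) if p is None else p
    R=Ro.from_rotvec(s["tool_rot"]).as_matrix() if R is None else R
    a=np.radians(zyaw);z=np.array([np.cos(a),np.sin(a),0]);y=np.array([0,0,-1.]);G=np.stack([np.cross(y,z),y,z],1)
    print("shift",np.round(R.T@(np.array(xyz)-p)/1000,4),"turn",np.round(np.degrees(Ro.from_matrix(R.T@G).as_rotvec()),2))
E
python3 - <<'E'
from h import *
a=cv2.imread('pics/top0.png',0).astype(np.float32);im=ctrl.get_image("top");R=np.array(im["R"]);t=np.array(im["t"])
f=np.array
im2=[ctrl.get_image("top")["color"].mean(2) for _ in range(4)];g=np.mean(im2,0).astype(np.float32)
for z in(104,100):
  for w in [(541,127.3)]:
    rows=[]
    for th in range(0,360,10):
        r=np.arange(10,27,1.5);X=np.stack([w[0]+r*np.cos(np.radians(th)),w[1]+r*np.sin(np.radians(th)),0*r+z],1)
        c=X@R.T+t;u=(c[:,0]/c[:,2]*im["fx"]+im["cx"]).astype(np.float32);v=(c[:,1]/c[:,2]*im["fy"]+im["cy"]).astype(np.float32)
        rows.append(cv2.remap(g,u[None],v[None],cv2.INTER_LINEAR)[0])
    if z==104:
        for i,q in enumerate(rows):print(i*10,q.astype(int))
plan((528,-145.7,180),-101.5)
E
```

```text
0 [ 65  68  92 130 184 221 242 244 244 243 244 244]
10 [ 64  65  77  98 142 184 222 234 239 241 243 244]
20 [ 65  64  64  77 112 158 203 231 240 241 242 243]
30 [ 64  62  62  82 115 163 211 234 243 243 243 243]
40 [ 65  66  74 102 145 190 221 236 236 235 235 239]
50 [ 65  67  84 115 168 217 237 242 238 233 233 237]
60 [ 62  66  77 112 163 213 236 243 240 237 237 239]
70 [ 63  63  78 107 167 212 243 243 242 238 237 238]
80 [ 64  64  75 112 164 216 240 245 242 238 235 237]
90 [ 64  64  69 100 146 202 229 243 243 239 237 236]
100 [ 65  64  65  88 123 184 221 243 243 242 239 238]
110 [ 64  64  66  78 115 166 221 238 243 241 237 235]
120 [ 66  65  63  70  96 146 195 238 242 241 236 233]
130 [ 66  65  62  63  84 123 179 225 238 242 238 235]
140 [ 66  64  63  66  80 118 174 219 239 242 239 237]
150 [ 67  65  62  62  82 116 172 216 241 242 241 238]
160 [ 67  66  65  66  76 117 166 219 236 243 242 241]
170 [ 67  66  65  66  80 109 163 207 239 242 242 240]
180 [ 66  65  64  64  75  98 147 195 229 237 236 236]
190 [ 67  66  65  64  67  72  94 123 159 195 218 233]
200 [ 66  65  65  65  64  63  6
[... 189 characters left out ...]
[ 65  63  62  73 102 158 207 240 242 241 238 239]
250 [ 65  62  65  75 117 169 226 238 243 241 240 240]
260 [ 65  63  64  86 123 182 222 243 243 241 240 241]
270 [ 65  65  65  91 130 191 225 243 243 241 240 242]
280 [ 64  63  69  97 139 196 229 243 242 242 240 242]
290 [ 63  62  76 105 160 210 240 243 243 241 241 242]
300 [ 62  63  72 115 169 220 242 245 244 243 243 244]
310 [ 63  61  79 110 167 218 237 243 243 242 243 244]
320 [ 65  68  84 125 177 221 240 243 242 242 243 243]
330 [ 64  69  92 136 190 225 243 243 242 241 241 242]
340 [ 63  71  90 137 187 230 241 243 242 242 242 243]
350 [ 65  68  93 133 190 225 243 243 242 241 243 244]
shift [-0.4742  0.0421 -0.3757] turn [ 0.03 26.1   0.  ]
```

Call:
arm_command([
  [[-1, -0.4745, 0.04, -0.375, 0, 26, 0], [-1, -0.4745, 0.04, -0.375, 0, 26, 0], [-1, -0.4745, 0.04, -0.375, 0, 26, 0], [-1, -0.4745, 0.04, -0.375, 0, 26, 0], [-1, -0.4745, 0.04, -0.375, 0, 26, 0], [-1, -0.4745, 0.04, -0.375, 0, 26, 0], [-1, -0.4745, 0.04, -0.375, 0, 26, 0], [-1, -0.4745, 0.04, -0.375, 0, 26, 0], [-1, -0.4745, 0.04, -0.375, 0, 26, 0], [-1, -0.4745, 0.04, -0.375, 0, 26, 0]],
])

```text
time_s: 1.35
tool_pos: [465.7, -229.5, 189.4]
tool_rot: [-0.212, -2.116, 2.118]
contact_force: [0.6, 0.9, -0.3]
opening: 91.5
```

```bash
python3 - <<'E'
from h import *
st();plan((528,-145.7,150),-101.5)
E
```

```text
{'time_s': 1.35, 'tool_pos': [465.693, -229.453, 189.434], 'tool_rot': [-0.212, -2.116, 2.118], 'contact_force': [0.64, 0.893, -0.299], 'torque': [0.072, -0.032, -0.039], 'opening': 91.482, 'joint_positions': [0.874, 0.321, -0.557, 1.908, 0.205, 0.968, -1.547]}
shift [-0.0445  0.0394 -0.0945] turn [-0.04  0.08 -0.05]
```

The bulges lie at world azimuth about 200° and 23°, so the notch axis is near the dispenser's -x (yaw about 17.6°). Next I move above the spout and descend.

Call:
arm_command([
  [[-1, -0.0445, 0.04, -0.0945, 0, 0, 0], [-1, -0.0445, 0.04, -0.0945, 0, 0, 0], [-1, -0.0445, 0.04, -0.0945, 0, 0, 0], [-1, -0.0445, 0.06, -0.0945, 0, 0, 0], [-1, -0.0445, 0.08, -0.0945, 0, 0, 0], [-1, -0.0445, 0.093, -0.0945, 0, 0, 0], [-1, -0.0445, 0.093, -0.0945, 0, 0, 0], [-1, -0.0445, 0.093, -0.0945, 0, 0, 0]],
])

```text
time_s: 2.15
tool_pos: [527.0, -147.5, 96.4]
tool_rot: [-0.212, -2.117, 2.116]
contact_force: [1.0, 0.5, 0.5]
opening: 91.7
```

```bash
python3 - <<'E'
from h import *
s=st();plan((528,-145.7,96),-101.5)
im=ctrl.get_image("scene");R=np.array(im["R"]);t=np.array(im["t"]);a=im["color"][...,::-1]
cv2.imwrite('pics/g1.png',cv2.resize(a[150:270,140:300],(640,480),interpolation=cv2.INTER_CUBIC))
E
```

```text
{'time_s': 2.15, 'tool_pos': [527.038, -147.491, 96.421], 'tool_rot': [-0.212, -2.117, 2.116], 'contact_force': [1.003, 0.54, 0.523], 'torque': [0.017, 0.012, 0.053], 'opening': 91.705, 'joint_positions': [0.645, 0.504, -0.53, 1.909, 0.341, 0.818, -1.836]}
shift [-0.0006  0.0004 -0.0019] turn [ 0.    0.07 -0.  ]
```

View pics/g1.png

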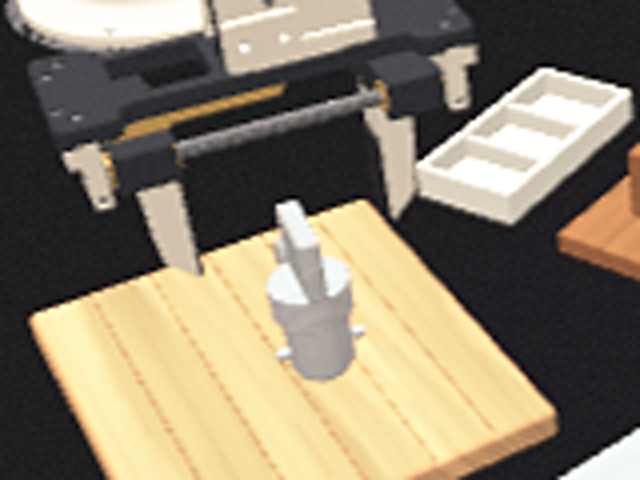

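The fingertips at (195,270) and (400,215) straddle the wing at (300,240), with their midpoint on it. I close now.

Call:
arm_command([
  [[-1, -0.0005, 0, -0.0015, 0, 0, 0], [0.3, -0.0005, 0, -0.0015, 0, 0, 0], [0.5, -0.0005, 0, -0.0015, 0, 0, 0], [0.8, -0.0005, 0, -0.0015, 0, 0, 0], [1, -0.0005, 0, -0.0015, 0, 0, 0], [1, -0.0005, 0, -0.0015, 0, 0, 0], [1, -0.0005, 0, -0.0015, 0, 0, 0], [1, -0.0005, 0, -0.0015, 0, 0, 0]],
], squeeze=25)

```text
time_s: 3.0
tool_pos: [527.8, -145.7, 96.1]
tool_rot: [-0.211, -2.117, 2.117]
contact_force: [-0.2, 0.1, 1.9]
opening: 40.4
```

```bash
python3 - <<'E'
from h import *
st()
E
```

```text
{'time_s': 3.0, 'tool_pos': [527.759, -145.742, 96.117], 'tool_rot': [-0.211, -2.117, 2.117], 'contact_force': [-0.188, 0.123, 1.902], 'torque': [0.005, -0.005, 0.004], 'opening': 40.361, 'joint_positions': [0.642, 0.505, -0.53, 1.909, 0.341, 0.818, -1.84]}
```

Call:
arm_command([
  [[1, 0, 0, 0, 0, 0, 0], [1, 0, 0, 0, 0, 0, 0], [1, 0, 0, 0, 0, 0, 0], [1, 0, 0, 0, 0, 0, 0], [1, 0, 0, 0, 0, 0, 0], [1, 0, 0, 0, 0, 0, 0], [1, 0, 0, 0, 0, 0, 0], [1, 0, 0, 0, 0, 0, 0]],
], squeeze=30)

```text
time_s: 3.8
tool_pos: [527.7, -145.7, 96.1]
tool_rot: [-0.211, -2.117, 2.117]
contact_force: [0.7, 0.0, 0.5]
opening: 11.3
```

```bash
python3 - <<'E'
from h import *
st()
E
```

```text
{'time_s': 3.8, 'tool_pos': [527.718, -145.749, 96.121], 'tool_rot': [-0.211, -2.117, 2.117], 'contact_force': [0.718, 0.038, 0.51], 'torque': [0.108, 0.046, -0.027], 'opening': 11.344, 'joint_positions': [0.642, 0.505, -0.53, 1.909, 0.341, 0.818, -1.84]}
```

Call:
arm_command([
  [[1, 0, -0.01, 0, 0, 0, 0], [1, 0, -0.03, 0, 0, 0, 0], [1, 0, -0.06, 0, 0, 0, 0], [1, 0, -0.09, 0, 0, 0, 0], [1, 0, -0.12, 0, 0, 0, 0], [1, 0.005, -0.12, -0.035, 0, -8, 0], [1, 0.0105, -0.12, -0.07, 0, -16, 0], [1, 0.016, -0.12, -0.105, 0, -24, 0], [1, 0.0215, -0.12, -0.14, 0, -32, 0], [1, 0.027, -0.12, -0.175, 0, -40, 0]],
])

```text
time_s: 4.8
tool_pos: [535.8, 32.3, 216.9]
tool_rot: [-0.499, 1.937, -1.939]
contact_force: [0.3, -0.7, -1.9]
opening: 11.5
```

```bash
python3 - <<'E'
from h import *
st();plan((541,127.4,216),21)
E
```

```text
{'time_s': 4.8, 'tool_pos': [535.792, 32.314, 216.937], 'tool_rot': [-0.499, 1.937, -1.939], 'contact_force': [0.299, -0.671, -1.919], 'torque': [-0.031, -0.015, -0.012], 'opening': 11.467, 'joint_positions': [0.538, 0.373, -0.799, 1.833, 0.304, 1.062, -1.443]}
shift [-0.0505  0.0009 -0.0807] turn [-6.000e-02 -8.208e+01  2.000e-02]
```

Call:
arm_command([
  [[1, -0.015, 0, -0.024, 0, -8.2, 0], [1, -0.03, 0, -0.048, 0, -16.4, 0], [1, -0.0505, 0, -0.0807, 0, -24.6, 0], [1, -0.0505, 0, -0.0807, 0, -32.8, 0], [1, -0.0505, 0, -0.0807, 0, -41, 0], [1, -0.0505, 0, -0.0807, 0, -49.2, 0], [1, -0.0505, 0, -0.0807, 0, -57.4, 0], [1, -0.0505, 0, -0.0807, 0, -65.6, 0], [1, -0.0505, 0, -0.0807, 0, -73.8, 0], [1, -0.0505, 0, -0.0807, 0, -82, 0]],
])

```text
time_s: 5.8
tool_pos: [541.6, 125.7, 216.6]
tool_rot: [-1.361, 0.936, -0.937]
contact_force: [-0.1, -0.3, -2.0]
opening: 11.6
```

```bash
python3 - <<'E'
from h import *
s=st();plan((541,127.4,216),21)
im=ctrl.get_image("scene");P=pts(im);a=im["color"][...,::-1]
cv2.imwrite('pics/g2.png',cv2.resize(a[70:220,230:430],(800,600),interpolation=cv2.INTER_CUBIC))
Q=P.reshape(-1,3);r=np.hypot(Q[:,0]-541,Q[:,1]-127.4)
np.set_printoptions(suppress=True,precision=1)
def cyl(m,R0):
    from scipy.optimize import least_squares
    q=Q[m];o=least_squares(lambda c:np.hypot(q[:,0]-c[0],q[:,1]-c[1])-R0,(541,127),loss="soft_l1");print(o.x,len(q),np.abs(o.fun).mean())
c=s["tool_pos"][2]-78.1
print(c)
cyl((r<21)&(Q[:,2]>c+20)&(Q[:,2]<c+34),17)
cyl((r<26)&(Q[:,2]>c+38)&(Q[:,2]<c+54),21)
cyl((r<42)&(Q[:,2]>55)&(Q[:,2]<95)&(r>28),36)
E
```

```text
{'time_s': 5.8, 'tool_pos': [541.602, 125.737, 216.648], 'tool_rot': [-1.361, 0.936, -0.937], 'contact_force': [-0.083, -0.293, -2.032], 'torque': [0.022, -0.135, 0.008], 'opening': 11.626, 'joint_positions': [0.561, 0.547, -1.122, 1.782, 0.537, 1.16, -0.365]}
shift [-0.0018  0.0006  0.    ] turn [-0.   -0.08  0.05]
138.54815497018907
[539.5 126.1] 77 0.8352851246564693
[539.5 126.3] 96 1.004877712618864
[540.5 129. ] 492 1.5760272134755047
```

View pics/g2.png

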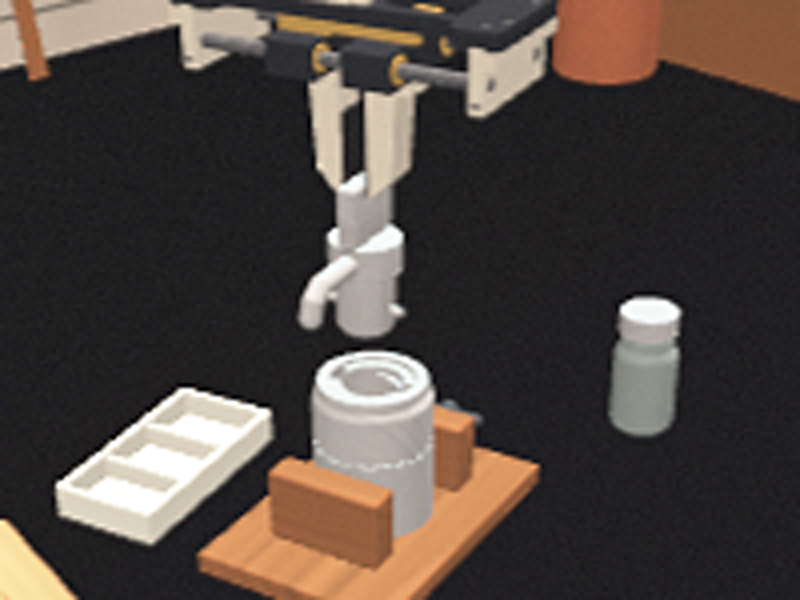

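The spout hangs upright over the mouth (plug about (365,330), mouth (375,375)), arm pointing to the right side. I settle and descend to just above the mouth.

Call:
arm_command([
  [[1, 0, 0.01, 0, 0, 0, 0], [1, 0, 0.02, 0, 0, 0, 0], [1, 0, 0.028, 0, 0, 0, 0], [1, 0, 0.028, 0, 0, 0, 0], [1, 0, 0.028, 0, 0, 0, 0]],
])

```text
time_s: 6.35
tool_pos: [541.3, 126.3, 187.8]
tool_rot: [-1.358, 0.941, -0.94]
contact_force: [-0.3, 0.3, -0.6]
opening: 11.7
```

```bash
cat > fit.py <<'E'
from h import *
from scipy.optimize import least_squares
np.set_printoptions(suppress=True,precision=1)
s=st()
# image rays: left/right silhouette edges per row give the axis bearing in each camera -> compare plug and can in the scene view
im=ctrl.get_image("scene");R=np.array(im["R"]);t=np.array(im["t"]);d=im["depth"];P=pts(im)
def edges(z,rad,c0):
    r=np.hypot(P[...,0]-c0[0],P[...,1]-c0[1]);m=(r<rad+5)&(abs(P[...,2]-z)<8)
    mm=[]
    for v in np.unique(np.where(m)[0]):
        u=np.where(m[v])[0]
        if len(u)>0.6*2*rad*im["fx"]/d[m].mean(): mm.append((u.min()+u.max())/2*1.0);k=v
    return np.mean(mm),len(mm),d[m].mean(),np.median(P[m],0)
c=s["tool_pos"][2]-78.1
print("plug",edges(c+26,17,s["tool_pos"][:2]));print("hub",edges(c+46,21,s["tool_pos"][:2]));print("can",edges(85,36,(541,127.5)))
E
python3 fit.py; python3 -c "
from h import *
plan((541.8,127.7,188),21)"
```

```text
{'time_s': 6.35, 'tool_pos': [541.344, 126.251, 187.82], 'tool_rot': [-1.358, 0.941, -0.94], 'contact_force': [-0.3, 0.331, -0.568], 'torque': [0.006, -0.16, 0.04], 'opening': 11.678, 'joint_positions': [0.537, 0.577, -1.092, 1.81, 0.57, 1.113, -0.397]}
plug (np.float64(320.9), 5, np.float32(907.924), array([552.2, 116.2, 135.4]))
hub (np.float64(321.8), 5, np.float32(893.5512), array([556. , 115. , 157.1]))
can (np.float64(322.1), 5, np.float32(933.2554), array([560.3, 114.6,  84.6]))
shift [-0.0011  0.0002  0.0006] turn [-0.   -0.41 -0.  ]
```

Call:
arm_command([
  [[1, -0.0011, 0.003, 0.0006, 0, 0, 0], [1, -0.0011, 0.006, 0.0006, 0, 0, 0], [1, -0.0011, 0.009, 0.0006, 0, 0, 0], [1, -0.0011, 0.012, 0.0006, 0, 0, 0], [1, -0.0011, 0.014, 0.0006, 0, 0, 0], [1, -0.0011, 0.016, 0.0006, 0, 0, 0], [1, -0.0011, 0.018, 0.0006, 0, 0, 0], [1, -0.0011, 0.019, 0.0006, 0, 0, 0], [1, -0.0011, 0.019, 0.0006, 0, 0, 0]],
])

```text
time_s: 7.3
tool_pos: [541.7, 127.4, 169.0]
tool_rot: [-1.358, 0.94, -0.94]
contact_force: [0.1, 0.4, -2.2]
opening: 11.5
```

```bash
python3 -c "
from h import *
st()"
```

```text
{'time_s': 7.3, 'tool_pos': [541.71, 127.393, 168.995], 'tool_rot': [-1.358, 0.94, -0.94], 'contact_force': [0.071, 0.357, -2.188], 'torque': [-0.027, -0.179, -0.034], 'opening': 11.524, 'joint_positions': [0.519, 0.599, -1.072, 1.826, 0.595, 1.082, -0.416]}
```

Call:
arm_command([
  [[1, 0, 0.001, 0, 0, 0, 0], [1, 0, 0.002, 0, 0, 0, 0], [1, 0, 0.003, 0, 0, 0, 0], [1, 0, 0.003, 0, 0, 0, 0]],
])

```text
time_s: 7.7
tool_pos: [541.7, 127.3, 166.0]
tool_rot: [-1.358, 0.94, -0.94]
contact_force: [0.3, 0.0, -1.4]
opening: 11.8
```

```bash
python3 -c "
from h import *
st()"
```

```text
{'time_s': 7.7, 'tool_pos': [541.749, 127.347, 166.026], 'tool_rot': [-1.358, 0.94, -0.94], 'contact_force': [0.252, 0.011, -1.383], 'torque': [0.054, -0.158, -0.078], 'opening': 11.849, 'joint_positions': [0.517, 0.603, -1.068, 1.828, 0.599, 1.077, -0.419]}
```

No contact at origin ≈ 88, below the 91 ring height, so the lugs seem to be in the notches. Continuing gently.

Call:
arm_command([
  [[1, 0, 0.001, 0, 0, 0, 0], [1, 0, 0.002, 0, 0, 0, 0], [1, 0, 0.003, 0, 0, 0, 0], [1, 0, 0.004, 0, 0, 0, 0], [1, 0, 0.005, 0, 0, 0, 0], [1, 0, 0.005, 0, 0, 0, 0]],
])

```text
time_s: 8.3
tool_pos: [541.7, 127.4, 161.0]
tool_rot: [-1.358, 0.94, -0.94]
contact_force: [-1.0, 0.6, -1.3]
opening: 11.9
```

Call:
arm_command([
  [[1, 0, 0.001, 0, 0, 0, 0], [1, 0, 0.002, 0, 0, 0, 0], [1, 0, 0.0025, 0, 0, 0, 0], [1, 0, 0.003, 0, 0, 0, 0], [1, 0, 0.003, 0, 0, 0, 0]],
])

```text
time_s: 8.8
tool_pos: [541.7, 127.4, 158.1]
tool_rot: [-1.358, 0.94, -0.94]
contact_force: [-0.2, -0.3, -1.1]
opening: 11.8
```

```bash
python3 -c "
from h import *
st()"
```

```text
{'time_s': 8.8, 'tool_pos': [541.737, 127.38, 158.095], 'tool_rot': [-1.358, 0.94, -0.94], 'contact_force': [-0.246, -0.312, -1.075], 'torque': [0.066, -0.151, -0.021], 'opening': 11.802, 'joint_positions': [0.51, 0.612, -1.06, 1.835, 0.61, 1.065, -0.427]}
```

Origin ≈ 80. Now half-millimetre steps until the seal is touched.

Call:
arm_command([
  [[1, 0, 0.0005, 0, 0, 0, 0], [1, 0, 0.001, 0, 0, 0, 0], [1, 0, 0.001, 0, 0, 0, 0]],
])

```text
time_s: 9.1
tool_pos: [541.8, 127.4, 157.1]
tool_rot: [-1.358, 0.94, -0.94]
contact_force: [-0.0, -0.8, -0.7]
opening: 11.3
```

Call:
arm_command([
  [[1, 0, 0.0003, 0, 0, 0, 0], [1, 0, 0.0006, 0, 0, 0, 0], [1, 0, 0.0006, 0, 0, 0, 0]],
])

```text
time_s: 9.4
tool_pos: [541.9, 127.5, 156.8]
tool_rot: [-1.358, 0.94, -0.941]
contact_force: [-0.3, -0.4, 2.0]
opening: 11.7
```

```bash
python3 -c "
from h import *
st()"
```

```text
{'time_s': 9.4, 'tool_pos': [541.911, 127.496, 156.847], 'tool_rot': [-1.358, 0.94, -0.941], 'contact_force': [-0.296, -0.399, 2.044], 'torque': [-0.075, 0.036, -0.02], 'opening': 11.737, 'joint_positions': [0.509, 0.613, -1.058, 1.836, 0.612, 1.062, -0.428]}
```

Seal touched (force rose by 3 N) at TCP 156.8, origin ≈ 78.7 as specified. Now I turn clockwise in small steps, watching the torque.

Call:
arm_command([
  [[1, 0, 0, 0, 0, 3, 0], [1, 0, 0, 0, 0, 6, 0], [1, 0, 0, 0, 0, 9, 0], [1, 0, 0, 0, 0, 12, 0], [1, 0, 0, 0, 0, 12, 0]],
])

```text
time_s: 9.9
tool_pos: [542.0, 127.7, 156.8]
tool_rot: [-1.276, 1.098, -1.098]
contact_force: [-0.6, 0.5, 1.5]
opening: 11.6
```

```bash
cat > w.py <<'E'
from h import *
s=ctrl.read_state();z=Ro.from_rotvec(s["tool_rot"]).as_matrix()[:,2]
print("zyaw %.2f"%np.degrees(np.arctan2(z[1],z[0])),np.round(s["tool_pos"],2),np.round(s["contact_force"],1),np.round(s["torque"],3),round(s["opening"],2),np.round(s["joint_positions"],2))
E
python3 w.py
```

```text
zyaw 8.58 [542.   127.66 156.84] [-0.6  0.5  1.5] [ 0.116 -0.13  -0.004] 11.57 [ 0.48  0.59 -1.01  1.84  0.58  1.04 -0.61]
```

Call:
arm_command([
  [[1, 0, 0, 0, 0, 2, 0], [1, 0, 0, 0, 0, 4, 0], [1, 0, 0, 0, 0, 4, 0]],
])

```text
time_s: 10.2
tool_pos: [542.0, 127.7, 156.8]
tool_rot: [-1.246, 1.149, -1.149]
contact_force: [-0.0, 1.2, 1.9]
opening: 11.4
```

```bash
python3 w.py
```

```text
zyaw 4.66 [542.01 127.66 156.79] [-0.   1.2  1.9] [ 0.188 -0.155 -0.049] 11.4 [ 0.47  0.58 -1.    1.84  0.56  1.04 -0.67]
```

Call:
arm_command([
  [[1, 0, 0, 0, 0, 2, 0], [1, 0, 0, 0, 0, 4, 0], [1, 0, 0, 0, 0, 4, 0]],
])

```text
time_s: 10.5
tool_pos: [542.1, 127.6, 156.8]
tool_rot: [-1.214, 1.2, -1.201]
contact_force: [0.6, 0.6, 1.8]
opening: 11.6
```

```bash
python3 w.py
```

```text
zyaw 0.68 [542.05 127.61 156.79] [0.6 0.6 1.8] [ 0.103 -0.259  0.007] 11.56 [ 0.46  0.57 -0.98  1.84  0.55  1.03 -0.73]
```

Call:
arm_command([
  [[1, 0, 0, 0, 0, 1.5, 0], [1, 0, 0, 0, 0, 3, 0], [1, 0, 0, 0, 0, 3, 0]],
])

```text
time_s: 10.8
tool_pos: [542.0, 127.5, 156.7]
tool_rot: [-1.188, 1.24, -1.241]
contact_force: [0.2, 2.3, 2.7]
opening: 11.9
```

```bash
python3 w.py
```

```text
zyaw -2.43 [542.   127.51 156.73] [0.2 2.3 2.7] [ 0.187 -0.225 -0.028] 11.86 [ 0.45  0.57 -0.97  1.84  0.54  1.03 -0.78]
```

Call:
arm_command([
  [[1, 0, 0, 0, 0, 1.5, 0], [1, 0, 0, 0, 0, 3, 0], [1, 0, 0, 0, 0, 3, 0]],
])

```text
time_s: 11.1
tool_pos: [542.0, 127.5, 156.7]
tool_rot: [-1.162, 1.279, -1.279]
contact_force: [1.0, 0.9, 3.7]
opening: 11.7
```

```bash
python3 w.py
```

```text
zyaw -5.46 [542.01 127.48 156.75] [1.  0.9 3.7] [ 0.211 -0.38   0.002] 11.73 [ 0.45  0.56 -0.96  1.84  0.53  1.02 -0.82]
```

Call:
arm_command([
  [[1, 0, 0, 0, 0, 1.5, 0], [1, 0, 0, 0, 0, 3, 0], [1, 0, 0, 0, 0, 3, 0]],
])

```text
time_s: 11.4
tool_pos: [541.9, 127.6, 156.7]
tool_rot: [-1.135, 1.317, -1.317]
contact_force: [0.9, 1.8, 2.9]
opening: 11.9
```

```bash
python3 w.py
```

```text
zyaw -8.46 [541.94 127.59 156.66] [0.9 1.8 2.9] [ 0.338 -0.365  0.073] 11.93 [ 0.44  0.56 -0.94  1.84  0.53  1.02 -0.87]
```

Call:
arm_command([
  [[1, 0, 0, 0, 0, 1, 0], [1, 0, 0.0001, 0, 0, 2, 0], [1, 0, 0.0001, 0, 0, 2, 0]],
])

```text
time_s: 11.7
tool_pos: [541.9, 127.5, 156.5]
tool_rot: [-1.117, 1.342, -1.342]
contact_force: [0.9, 1.6, 2.8]
opening: 11.8
```

```bash
python3 w.py
```

```text
zyaw -10.44 [541.89 127.54 156.5 ] [0.9 1.6 2.8] [ 0.37 -0.49  0.06] 11.76 [ 0.43  0.55 -0.94  1.84  0.52  1.02 -0.9 ]
```

Call:
arm_command([
  [[1, 0, 0.0001, 0, 0, 1, 0], [1, 0, 0.0002, 0, 0, 2, 0], [1, 0, 0.0002, 0, 0, 2, 0]],
])

```text
time_s: 12.0
tool_pos: [541.8, 127.5, 156.3]
tool_rot: [-1.098, 1.367, -1.367]
contact_force: [1.4, 1.8, 3.3]
opening: 11.6
```

```bash
python3 w.py
```

```text
zyaw -12.44 [541.84 127.45 156.29] [1.4 1.8 3.3] [ 0.394 -0.483  0.061] 11.58 [ 0.43  0.55 -0.93  1.84  0.51  1.02 -0.93]
```

Call:
arm_command([
  [[1, 0, 0.0001, 0, 0, 1, 0], [1, 0, 0.0002, 0, 0, 2, 0], [1, 0, 0.0002, 0, 0, 2, 0]],
])

```text
time_s: 12.3
tool_pos: [541.8, 127.4, 156.1]
tool_rot: [-1.079, 1.392, -1.393]
contact_force: [1.3, 2.4, 3.2]
opening: 11.9
```

```bash
python3 w.py
```

```text
zyaw -14.45 [541.81 127.38 156.07] [1.3 2.4 3.2] [ 0.44  -0.521  0.107] 11.92 [ 0.42  0.55 -0.92  1.84  0.51  1.01 -0.96]
```

Torque rises from zero and the tool sinks 0.1 mm/deg from yaw ≈ -7°, so the seal bit there. The target is yaw ≈ -52°. I relieve a small side force and keep turning while following down.

Call:
arm_command([
  [[1, -0.0004, 0.0002, 0.0001, 0, 2, 0], [1, -0.0008, 0.0004, 0.0003, 0, 4, 0], [1, -0.0008, 0.0006, 0.0003, 0, 6, 0], [1, -0.0008, 0.0008, 0.0003, 0, 8, 0], [1, -0.0008, 0.0008, 0.0003, 0, 8, 0]],
])

```text
time_s: 12.8
tool_pos: [542.0, 127.7, 155.3]
tool_rot: [-0.999, 1.491, -1.492]
contact_force: [-0.2, -0.2, 4.9]
opening: 11.7
```

```bash
python3 w.py
```

```text
zyaw -22.43 [542.02 127.7  155.26] [-0.2 -0.2  4.9] [ 0.145 -0.182  0.046] 11.72 [ 0.4   0.53 -0.89  1.84  0.49  1.   -1.08]
```

Call:
arm_command([
  [[1, 0, 0.0002, 0, 0, 2, 0], [1, 0, 0.0004, 0, 0, 4, 0], [1, 0, 0.0006, 0, 0, 6, 0], [1, 0, 0.0008, 0, 0, 8, 0], [1, 0, 0.001, 0, 0, 10, 0], [1, 0, 0.001, 0, 0, 10, 0]],
])

```text
time_s: 13.4
tool_pos: [542.0, 127.6, 154.3]
tool_rot: [-0.887, 1.612, -1.613]
contact_force: [0.7, 0.8, 5.4]
opening: 11.3
```

```bash
python3 w.py
```

```text
zyaw -32.42 [542.03 127.61 154.25] [0.7 0.8 5.4] [ 0.127 -0.191  0.036] 11.32 [ 0.37  0.52 -0.85  1.84  0.46  0.99 -1.23]
```

Call:
arm_command([
  [[1, 0, 0.0002, 0, 0, 2, 0], [1, 0, 0.0004, 0, 0, 4, 0], [1, 0, 0.0006, 0, 0, 6, 0], [1, 0, 0.0008, 0, 0, 8, 0], [1, 0, 0.001, 0, 0, 10, 0], [1, 0, 0.001, 0, 0, 10, 0]],
])

```text
time_s: 14.0
tool_pos: [542.0, 127.6, 153.3]
tool_rot: [-0.764, 1.73, -1.731]
contact_force: [0.2, 1.3, 5.7]
opening: 11.6
```

```bash
python3 w.py
```

```text
zyaw -42.41 [542.02 127.59 153.29] [0.2 1.3 5.7] [ 0.05  -0.121  0.042] 11.58 [ 0.35  0.51 -0.81  1.84  0.44  0.98 -1.39]
```

Torque is lower than expected (0.04 N m), so I may be pressing rather than the thread pulling. Test: back the tool up 0.6 mm and see whether the thread holds it.

Call:
arm_command([
  [[1, 0, -0.0003, 0, 0, 0, 0], [1, 0, -0.0006, 0, 0, 0, 0], [1, 0, -0.0006, 0, 0, 0, 0], [1, 0, -0.0006, 0, 0, 0, 0]],
])

```text
time_s: 14.4
tool_pos: [541.9, 127.6, 153.4]
tool_rot: [-0.764, 1.73, -1.73]
contact_force: [0.4, -0.6, 0.8]
opening: 11.5
```

```bash
python3 w.py
```

```text
zyaw -42.40 [541.94 127.62 153.43] [ 0.4 -0.6  0.8] [-0.056 -0.307  0.076] 11.5 [ 0.35  0.51 -0.81  1.84  0.44  0.98 -1.39]
```

The thread holds: z moved only 0.14 mm while the push fell by 5 N. I finish the last 9.5°.

Call:
arm_command([
  [[1, 0, 0.0002, 0, 0, 2, 0], [1, 0, 0.0004, 0, 0, 4, 0], [1, 0, 0.0006, 0, 0, 6, 0], [1, 0, 0.0008, 0, 0, 8, 0], [1, 0, 0.0009, 0, 0, 9.5, 0], [1, 0, 0.0009, 0, 0, 9.5, 0]],
])

```text
time_s: 15.0
tool_pos: [541.9, 127.8, 152.7]
tool_rot: [-0.636, 1.838, -1.839]
contact_force: [0.6, -0.1, 0.8]
opening: 11.6
```

```bash
python3 w.py; python3 - <<'E'
from h import *
im=ctrl.get_image("scene");a=im["color"][...,::-1]
cv2.imwrite('pics/g3.png',cv2.resize(a[90:220,250:400],(692,600),interpolation=cv2.INTER_CUBIC))
E
```

```text
zyaw -51.91 [541.88 127.79 152.65] [ 0.6 -0.1  0.8] [-0.135 -0.24   0.185] 11.55 [ 0.32  0.5  -0.77  1.84  0.41  0.97 -1.53]
```

View pics/g3.png

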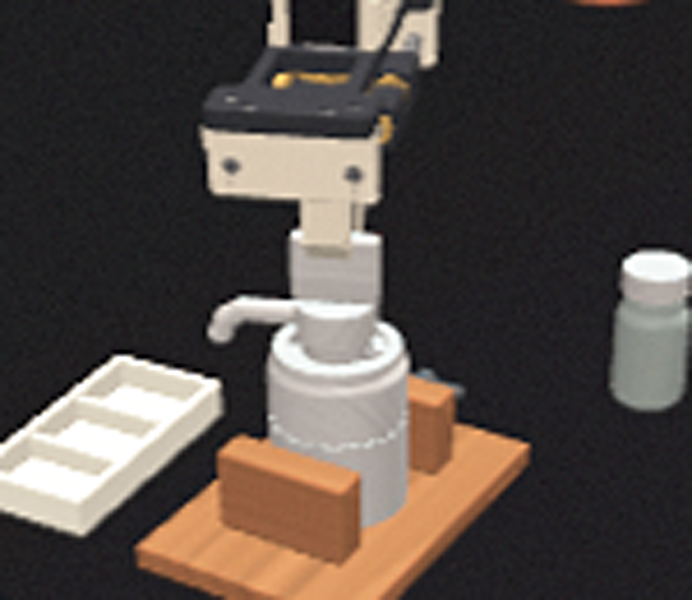

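The spout is seated in the mouth, its arm pointing to the front ((220,325), tray side). TCP 152.65 gives origin ≈ 74.5 mm with torque 0.19 N m. Now I release.

Call:
arm_command([
  [[0.6, 0, 0, 0, 0, 0, 0], [0.4, 0, 0, 0, 0, 0, 0], [0.3, 0, 0, 0, 0, 0, 0], [0.3, 0, 0, 0, 0, 0, 0], [0.3, 0, 0, 0, 0, 0, 0], [0.3, 0, 0, 0, 0, 0, 0]],
])

```text
time_s: 15.65
tool_pos: [542.2, 128.1, 152.9]
tool_rot: [-0.635, 1.838, -1.838]
contact_force: [-0.3, -0.4, -0.3]
opening: 31.9
```

Call:
arm_command([
  [[0.3, 0, -0.01, 0, 0, 0, 0], [0.3, 0, -0.03, 0, 0, 0, 0], [0.3, 0, -0.06, 0, 0, 0, 0], [0.3, 0, -0.1, 0, 0, 0, 0], [0.3, 0, -0.14, 0, 0, 0, 0], [0.3, 0, -0.14, 0, 0, 0, 0], [0.3, 0, -0.14, 0, 0, 0, 0]],
])

```text
time_s: 16.35
tool_pos: [542.9, 128.3, 294.5]
tool_rot: [-0.632, 1.836, -1.838]
contact_force: [0.2, 0.0, 0.4]
opening: 32.4
```

```bash
python3 w.py; python3 - <<'E'
from h import *
im=ctrl.get_image("scene");a=im["color"][...,::-1];P=pts(im).reshape(-1,3)
np.set_printoptions(suppress=True,precision=1)
r=np.hypot(P[:,0]-541.5,P[:,1]-127.5)
w=P[(r<27)&(P[:,2]>142)&(P[:,2]<175)];print("wing top pct",np.percentile(w[:,2],[50,80,90,95,99]),"exp 165.5",cv2.minAreaRect(w[:,:2].astype(np.float32)))
f=P[(r<12)&(P[:,2]>158)&(P[:,2]<172)];print(np.median(f,0),len(f))
cv2.imwrite('pics/g4.png',cv2.resize(a[90:220,250:400],(692,600),interpolation=cv2.INTER_CUBIC))
E
```

```text
zyaw -51.90 [542.87 128.31 294.54] [0.2 0.  0.4] [-0.02  -0.009  0.008] 32.4 [ 0.4   0.34 -0.85  1.69  0.27  1.23 -1.42]
wing top pct [155.9 164.  165.3 166.  166.8] exp 165.5 ((543.0235595703125, 125.7789306640625), (44.12396240234375, 14.098923683166504), 41.797401428222656)
[544.5 125.  163.8] 49
```

View pics/g4.png

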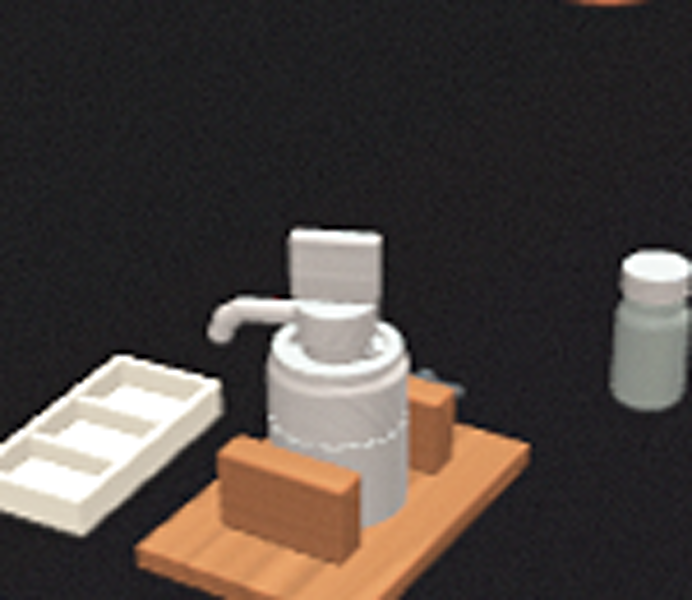

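The spout stands upright in the mouth with its arm to the front at (220,325), and the gripper is clear. Its wing top measures about 165.5 mm (expected 165.5), wing angle 41.8° (commanded about 38°). I hand the job in.

```bash
python3 -c "
from cell import ctrl
print(ctrl.finish_job())"
```

```text
the job is handed in; nothing more can be done
None
```

The spout is screwed into the dispenser about 45° past the bite, its arm points to the front, and the gripper has let go and moved clear. I handed the job in at about 16.4 s; no verdict is reported.

- **Start:** I picked the spout up by its wing and lowered it with the arm to the right. The lugs dropped through the notches at the first try, and the plug touched the seal at the expected height (origin about 78.7 mm).
- **Bite:** It came at a tool yaw of about -7° (between -5.5° and -8.5°), where torque began to rise and the spout began to sink. I stopped at -52°.
- **Last checks:**
  - Before letting go, the origin was about 74.5 mm and the torque 0.19 N m.
  - After letting go, the wing top measured about 165.5 mm, as expected, and the spout looked upright in the picture.
  - The tray and salt shaker looked unmoved; the bento box was outside the last crop and the arm never went near it.
- **What disagreed:**
  - Mid-way the torque read only 0.04 N m because I was pressing down on the spout. Backing the tool up showed the thread was holding it.
  - After release the camera put the wing 1 to 2.5 mm from the can's axis and about 4° from the commanded angle. The offset is about the camera's error and inside the 4 mm limit.

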